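# Find the full canister by feel and weigh down the gluing press

## Robot

A 6-joint arm with a two-finger parallel gripper is mounted at the origin on the work surface. World frame = base frame: x ahead of the robot, y to its left, z up, the work surface at z = 0. Lengths are in m, angles in degrees, forces in N, time in s.
With the tool pointing down it reaches from about 0.35 to 0.925 m from the base axis. Payload 6.4 kg.
Tool frame: the origin (TCP) lies at the centre of the arm's flange, where the gripper is bolted on; the fingertips stand 173 mm ahead of it and the grasp point (between the pads) lies 155 mm ahead of it; z points along the fingers, y is the line along which they close (so a half turn about z gives the same grasp; the last joint's range is limited). The gripper opens to 85 mm and grips with 20 to 120 N. Pads are 22 mm wide; open, the fingers measure 114 mm over their backs; the gripper's body (76 mm by 85 mm) begins 54 mm behind the grasp point. The pads swing forward as they close: fully open they stand 13 mm farther back than shut.
Start: joints at [66.973, 14.043, 89.255, -0, 76.702, -9.975], TCP at [0.147, 0.633, 0.405] pointing down, gripper open.
Joint ranges: [-179.41, 179.41], [-58.25, 129.5], [7.25, 145.43], [-54.29, 234.29], [11.92, 165.04], [-157.13, 157.13]. Speed limits (degrees/s): [147.25, 147.25, 180, 180, 180, 180].

## Interface

Orientations are given as [roll, pitch, yaw] about the fixed x, y, z axes, in that order (R = Rz(yaw) Ry(pitch) Rx(roll)).
In Python, from cell import ctrl gives the robot as it stands.
- The arm moves only by the tool move_arm, never from a script. Its argument "moves" is a list of rows, each an object of numbers: "wx", "wy", "wz": the turn, a rotation vector about the tool's x, y, z in degrees; "tx", "ty", "tz": the shift along the tool's x, y, z in m; "jaw": the finger opening in m, from 0 to 0.0854. In form: [{"wx": .., "wy": .., "wz": .., "tx": .., "ty": .., "tz": .., "jaw": ..}, ...]. A call has 1 to 12 rows; each row shifts and turns the commanded pose from where the row before left it, along the tool's axes as they then stand; what a row does not reach is not made up. A row lasts 1/12 s, in which the tool goes at most 41.7 mm and 7.16 degrees, less where a joint would pass 70% of its speed; a pose out of reach is approached as far as the arm can. A call is refused whole if a number of a shift passes 0.0417 or a number of a turn 7.16, either way. A call with a gripper value outside its range is refused whole. The fingers move at their own pace and stop on an object; "force" is the grip in N (left out, the last holds). Time passes only in rows, so rows that do not move let the fingers close. It gives the time, the measured TCP pose, the force, the opening and the grip force at its end, in the units of the state.
- ctrl.get_obs(): the state, without advancing time (a new reading comes with each control period).
- ctrl.capture(name): name is "scene" or "top" or "wrist"; returns a dict with "img" (400x640x3 uint8, red, green, blue), "vfov" (degrees; the focal length in pixels is half the picture's height over the tangent of half this angle, whatever the lens; pixels are square), "cx", "cy" (the principal point, pixels), "extrinsics" (4x4, takes a point from camera to world coordinates). Camera axes: x right, y down, z forward; pixel columns grow to the right and rows downward; lengths in m; the calibration is good to about 2 mm. A picture is of the moment at which its call begins. There is no depth.
- ctrl.close_job(): hands the job in; it is judged then, once.
The state is a dict: "time_s": time; "q": joint angles; "qd": joint speeds; "effort": joint torques, N m; "eef_pos": TCP position; "tool_rot": TCP orientation; "ft_force": force on the tool from outside, world axes, zero at the start; "wrist_torque": the same for the moment, N m; "grip_width": opening from 0.0 (shut) to 1.0 (fully open); "gripper_force": force on a finger pad.
Only numpy, scipy, OpenCV 4.12 (cv2) and the standard library are available. Lean on these libraries where they do the work, as an engineer would, in place of code of your own. Each camera call takes 0.05 s, during which the arm holds its last target. There are 200 camera calls.

## Task

One of the four look-alike canisters in the sloping caddy is full, the others are nearly empty: find it by feeling their weight. Stand the full one upright in the middle of the gluing press's board so that its weight holds the board fully down, setting it down rather than dropping or ramming it. The three nearly empty ones must end up standing in cells of the caddy, and the other things on the table are to be left where they are.

Things in the scene. Friction and masses are not known exactly. Their poses are not given: they have to be found in the camera images.
- can_a: one of four look-alike closed canisters of bare metal, 44 x 44 mm, 85 mm tall, plus a black round cap 32 mm across, 12 mm high. Origin: centre of its underside; z points up through its cap. At the start it stands in a cell, leaning with the deck. Three are nearly empty (0.14 to 0.18 kg), one is full (0.54 to 0.68 kg): any of the four can be it
- can_b: one of four look-alike closed canisters of bare metal, 44 x 44 mm, 85 mm tall, plus a black round cap 32 mm across, 12 mm high. Origin: centre of its underside; z points up through its cap. At the start it stands in a cell, leaning with the deck. Three are nearly empty (0.14 to 0.18 kg), one is full (0.54 to 0.68 kg): any of the four can be it
- can_c: one of four look-alike closed canisters of bare metal, 44 x 44 mm, 85 mm tall, plus a black round cap 32 mm across, 12 mm high. Origin: centre of its underside; z points up through its cap. At the start it stands in a cell, leaning with the deck. Three are nearly empty (0.14 to 0.18 kg), one is full (0.54 to 0.68 kg): any of the four can be it
- can_d: one of four look-alike closed canisters of bare metal, 44 x 44 mm, 85 mm tall, plus a black round cap 32 mm across, 12 mm high. Origin: centre of its underside; z points up through its cap. At the start it stands in a cell, leaning with the deck. Three are nearly empty (0.14 to 0.18 kg), one is full (0.54 to 0.68 kg): any of the four can be it
- caddy: fixed plywood caddy, 135 mm deep, 372 wide. Origin: on the table, mid-width, 55 mm behind its front edge; x to its back, y along its row of cells. Its handle, 22 mm thick, runs along y right over the canisters: axis at x -50, z 289 mm; at y -176 and 176 tubes lead to x 70, z 200 mm, then straight down. So the gripper must lean in under it from the robot's side
- deck: the caddy's sloping deck, leaning 30 degrees to the robot's side. Origin: middle of its upper face, 50 mm above the table; z square to the deck (up and towards the robot, along the standing canisters), y along the row, x up the slope. Four cells at y -126, -42, 42, 126 mm, each 47 (x) by 48 mm (y) inside, walls 24 mm high
- press: wooden gluing press fixed to the table, base 150 x 150 x 30 mm. Origin: middle of its underside, z up. Two guide posts of 10 mm at x = 0, y = -64 and 64 mm reach 88 mm above the table; a sprung board rides on them
- press_board (a joint): how far the press's board has been pushed down, m: 0 = up, as at the start, 0.014 = fully down against its stop. Springs hold it up; about 3 N on it starts it and about 4 N brings it fully down, so a nearly empty canister does not move it
- board_top (a point): middle of the upper face of the press's grey board (130 mm by 144 mm along y); 71 mm above the table when up, 57 mm when down
- brush: a flat paint brush about 200 mm long lying in front of the caddy; not to be disturbed. Origin: on its underside, near the middle of its length
- offcut: a white block 40 x 70 x 30 mm lying in front of the press; not to be disturbed. Origin: centre of its underside
- mug: a blue mug, 80 mm in diameter, 80 mm tall; not to be disturbed. Origin: centre of its underside
- glue: a white bottle, 60 mm in diameter, 150 mm tall; not to be disturbed. Origin: centre of its underside
- bowl: a white bowl, 100 mm in diameter, 50 mm tall; not to be disturbed. Origin: centre of its underside
- foam_cone: a white cone, 70 mm in diameter, 70 mm tall; not to be disturbed. Origin: centre of its underside
Mind the look-alikes: they are no part of the job. Leave any blue look-alike of the can_a alone.

How it is judged:
By the outcome, as a careful person would: the job done as asked, in the order asked, and still so for the second after the job is handed in, with the robot touching nothing.
It also fails if it takes over 72 s, if anything falls off the work surface, if the arm or the gripper's body presses on something with over 40 N, if the wrist force passes 120 N, or if a joint passes its speed limit or range.

## Working session

There is one attempt and no reset: what is moved stays moved. The work goes in short steps, Python scripts to look and compute and a tool call to move; the robot and the scene stay as the last step left them, time stands still between calls to the robot, and variables do not carry over. Pictures are saved under pics/ and viewed, at most 10 in all, crops included, and the job is handed in when it is done.

Besides the shell and the picture viewer there is one more tool, called after "Request:" as a command line: name --argument value ..., lists and objects as JSON in quotes. move_arm: Moves the arm, as the interface text tells. Its arguments: {"type":"object","properties":{"moves":{"type":"array","items":{"type":"object","properties":{"wx":{"type":"number"},"wy":{"type":"number"},"wz":{"type":"number"},"tx":{"type":"number"},"ty":{"type":"number"},"tz":{"type":"number"},"jaw":{"type":"number"}}}},"force":{"type":"number"}},"required":["moves"]}

```bash
mkdir -p pics; ls
python3 - <<'E'
from cell import ctrl
import cv2,numpy as np
for n in ("scene","top"):
    c=ctrl.capture(n); cv2.imwrite(f"pics/{n}0.png",c["img"][:,:,::-1]); print(n,c["vfov"],c["cx"],c["cy"],np.round(c["extrinsics"],4).tolist())
print(ctrl.get_obs())
E
```

```text
pics
scene 49.27297607965327 322.27151427262413 201.58351049766708 [[0.6018, 0.6109, -0.5144, 1.3174], [0.7986, -0.467, 0.3796, -0.5414], [-0.0084, -0.6393, -0.7689, 1.1882], [0.0, 0.0, 0.0, 1.0]]
top 56.462253779749524 317.3460493001157 202.51420463080598 [[-0.0058, -0.9898, 0.1425, 0.4175], [-0.9999, 0.0074, 0.0105, -0.0016], [-0.0114, -0.1424, -0.9897, 1.2348], [0.0, 0.0, 0.0, 1.0]]
{'time_s': 0.1, 'q': array([ 6.69712017e+01,  1.40785795e+01,  8.93196541e+01, -1.51848307e-03,
        7.67005324e+01, -9.97463461e+00]), 'qd': array([ 0.00444956, -0.18583035, -0.14774564,  0.11097291,  0.13398713,
        0.07191969]), 'effort': array([-9.55423238e-04, -4.30670285e+01, -3.27126217e+01, -1.35250357e-04,
        2.90395750e-03, -5.17477304e-06]), 'eef_pos': array([0.14672251, 0.63300568, 0.40369121]), 'tool_rot': array([-1.79902471e+02, -1.56526228e-02,  1.66946174e+02]), 'ft_force': array([-0.53748051,  0.80857362,  0.54709967]), 'wrist_torque': array([ 0.08378566, -0.01504526,  0.00729929]), 'gripper_force': 0.0, 'grip_width': 1.0020783485371658}
```

View pics/scene0.png

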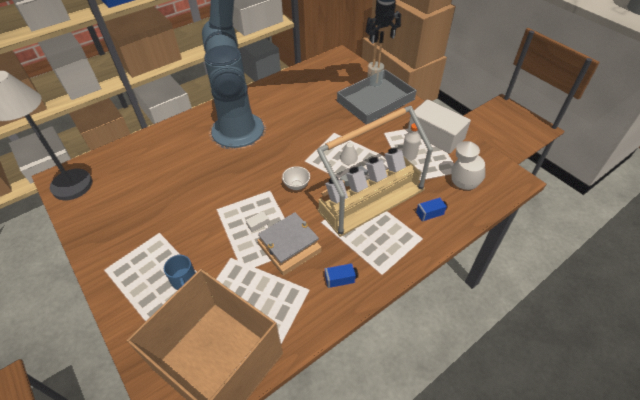

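View pics/top0.png

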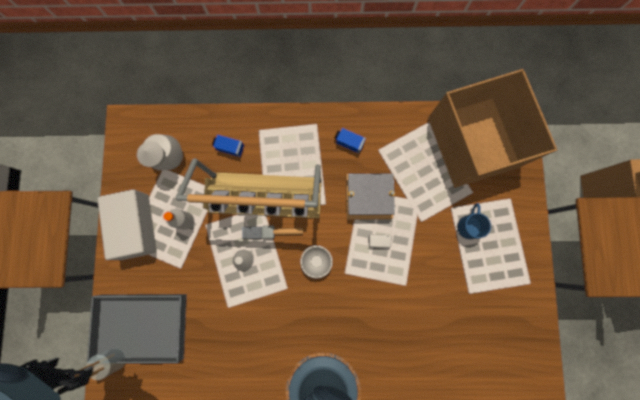

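```bash
cat > h.py <<'E'
import numpy as np,cv2
from scipy.spatial.transform import Rotation as R
def cam(c):
    f=c["img"].shape[0]/2/np.tan(np.radians(c["vfov"]/2)); return f,c["cx"],c["cy"],np.array(c["extrinsics"])
def plane(c,uv,z):
    f,cx,cy,E=cam(c); uv=np.atleast_2d(uv).astype(float)
    d=np.c_[(uv[:,0]-cx)/f,(uv[:,1]-cy)/f,np.ones(len(uv))]@E[:3,:3].T
    return E[:3,3]+d*((z-E[2,3])/d[:,2:])
def proj(c,p):
    f,cx,cy,E=cam(c); q=(np.atleast_2d(p)-E[:3,3])@E[:3,:3]
    return np.c_[f*q[:,0]/q[:,2]+cx,f*q[:,1]/q[:,2]+cy]
E
python3 - <<'E'
from cell import ctrl
from h import *
import pickle
t=ctrl.capture("top");s=ctrl.capture("scene")
pickle.dump((t,s),open("ts.pkl","wb"))
a=cv2.resize(t["img"][150:250,170:410,::-1],None,fx=3.3,fy=3.3,interpolation=cv2.INTER_CUBIC)
b=cv2.resize(s["img"][90:290,230:450,::-1],None,fx=2.9,fy=2.9,interpolation=cv2.INTER_CUBIC)
cv2.imwrite("pics/a.png",a);cv2.imwrite("pics/b.png",b)
hsv=cv2.cvtColor(t["img"],cv2.COLOR_RGB2HSV)
print(hsv[200,260],hsv[181,260],hsv[195,370],hsv[230,340],t["img"][200,230:260:5].tolist())
E
```

```text
[ 16 142 209] [ 20 124 207] [ 12  18 140] [ 14 182 150] [[200, 147, 88], [201, 147, 87], [207, 153, 91], [212, 155, 94], [212, 156, 93], [212, 154, 92]]
```

View pics/a.png

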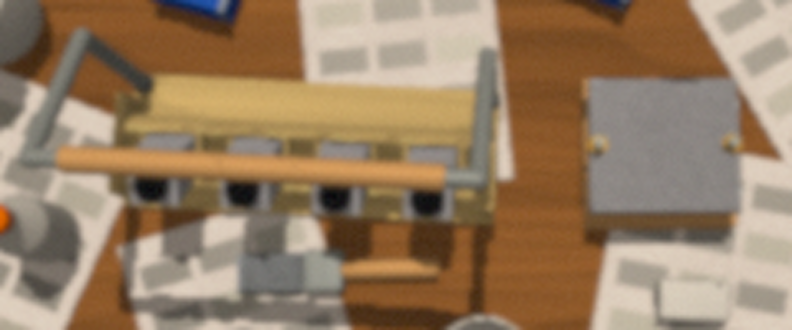

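View pics/b.png

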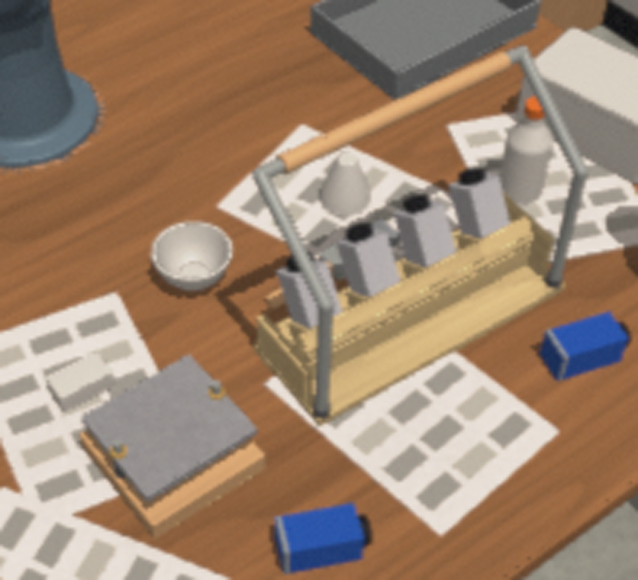

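Run:
```python
from h import *
import pickle
t,s=pickle.load(open("ts.pkl","rb"))
T=lambda p:np.array(p)/3.3+[170,150]-.35
S=lambda p:np.array(p)/2.9+[230,90]-.35
m=lambda n,v:print(n,np.round(v*1000).astype(int)[:,:2].tolist())
m("elbows top",plane(t,T([(35,157),(483,180)]),.289))
m("elbows scene",plane(s,S([(520,51),(263,172)]),.289))
m("tube knee scene",plane(s,S([(580,172),(322,304)]),.2))
m("feet",plane(s,S([(556,285),(320,414)]),0))
m("caps",plane(t,T([(151,188),(243,191),(335,198),(428,203)]),.134))
m("caps s",plane(s,S([(473,176),(417,202),(360,231),(296,263)]),.134))
b=plane(t,T([(585,80),(738,78),(740,212),(588,214)]),.071);m("board",b);print(b.mean(0))
b=plane(s,S([(188,357),(256,430),(152,497),(84,420)]),.071);m("board",b);print(b.mean(0))
m("posts",plane(t,T([(597,145),(731,143)]),.088))
m("posts s",plane(s,S([(216,388),(118,450)]),.088))
# orange handle
hsv=cv2.cvtColor(t["img"],cv2.COLOR_RGB2HSV)
m("brush top",plane(t,T([(240,270),(440,270)]),.01))
m("offcut,bowl,cone,glue",plane(t,T([(690,300),(482,345),]),.03))
m("glue cap",plane(s,S([(533,105)]),.15)); m("cone",plane(s,S([(346,155)]),.07)); m("bowl",plane(s,S([(192,245)]),.05))
print(plane(s,S([(192,245)]),.05))
```

```text
elbows top [[570, 362], [549, 12]]
elbows scene [[568, 368], [549, 21]]
tube knee scene [[691, 359], [668, 7]]
feet [[689, 370], [666, 11]]
caps [[566, 315], [562, 231], [555, 148], [550, 64]]
caps s [[576, 313], [568, 231], [564, 147], [559, 58]]
board [[677, -84], [677, -232], [547, -229], [546, -85]]
[ 0.61181277 -0.15745568  0.071     ]
board [[553, -91], [679, -89], [682, -225], [556, -230]]
[ 0.61738069 -0.15861359  0.071     ]
posts [[610, -93], [611, -220]]
posts s [[618, -98], [622, -226]]
brush top [[499, 259], [498, 59]]
offcut,bowl,cone,glue [[466, -186], [424, 17]]
glue cap [[539, 446]]
cone [[402, 262]]
bowl [[396, 22]]
[[0.3962006  0.02218482 0.05      ]]
```

```bash
cat >> h.py <<'E'
YAW=-3.5; O=np.array([.609,.188,0])
C=R.from_euler("z",YAW,degrees=True)
def toolR(th):  # tool leaning th deg, y along the row
    z=C.apply([np.sin(np.radians(th)),0,-np.cos(np.radians(th))]); y=C.apply([0,1,0])
    return R.from_matrix(np.c_[np.cross(y,z),y,z])
def can(y,L): # caddy-frame point on can axis -> world
    return O+C.apply([-L/2,y,.05+L*.866])
def go(o,g,th,back=0,Rt=None):
    Rc=R.from_euler("xyz",o["tool_rot"],degrees=True); Rt=Rt or toolR(th)
    tcp=np.array(g)-Rt.apply([0,0,.155+back])
    print("tcp",tcp.round(3),"turn",(Rc.inv()*Rt).as_rotvec(degrees=True).round(1),"shift(new axes,mm)",(Rt.inv().apply(tcp-o["eef_pos"])*1000).round(1))
E
python3 - <<'E'
from cell import ctrl
from h import *
o=ctrl.get_obs()
go(o,can(.126,.066),40,.12)
E
```

```text
tcp [0.407 0.327 0.318] turn [ -3.4 -39.9  -9.1] shift(new axes,mm) [-158.2 -290.   245.2]
```

Request:
move_arm --moves '[{"wx": -0.57,"wy": -6.65,"wz": -1.52,"jaw": 0.065},{"wx": -0.57,"wy": -6.65,"wz": -1.52},{"wx": -0.57,"wy": -6.65,"wz": -1.52},{"wx": -0.57,"wy": -6.65,"wz": -1.52},{"wx": -0.57,"wy": -6.65,"wz": -1.52},{"wx": -0.57,"wy": -6.65,"wz": -1.52}]'

```text
$.moves[0]: bad value
```

Request:
move_arm --moves '[{"tx": -0.0144,"ty": -0.0264,"tz": 0.0223},{"tx": -0.0144,"ty": -0.0264,"tz": 0.0223},{"tx": -0.0144,"ty": -0.0264,"tz": 0.0223},{"tx": -0.0144,"ty": -0.0264,"tz": 0.0223},{"tx": -0.0144,"ty": -0.0264,"tz": 0.0223},{"tx": -0.0144,"ty": -0.0264,"tz": 0.0223},{"tx": -0.0144,"ty": -0.0264,"tz": 0.0223},{"tx": -0.0144,"ty": -0.0264,"tz": 0.0223},{"tx": -0.0144,"ty": -0.0264,"tz": 0.0223},{"tx": -0.0144,"ty": -0.0264,"tz": 0.0223},{"tx": -0.0144,"ty": -0.0264,"tz": 0.0223},{}]'

```text
$.moves[0]: bad value
```

Run:
```python
from cell import ctrl
from h import *
w=ctrl.capture("wrist");cv2.imwrite("pics/w1.png",w["img"][:,:,::-1])
o=ctrl.get_obs();print(o["time_s"],o["ft_force"],o["tool_rot"],o["grip_width"])
go(o,can(.126,.066),40,.0)
for y in(.126,.042,-.042,-.126):print(proj(w,[can(y,.097),can(y,.085)]).round(0).tolist())
import pickle;pickle.dump(w,open("w.pkl","wb"))
```

```text
0.25 [ 0.06154923 -0.20137174  0.84453433] [-1.79947728e+02 -8.59562085e-03  1.66946241e+02] 1.0021357708101921
tcp [0.484 0.322 0.226] turn [ -3.4 -39.9  -9.1] shift(new axes,mm) [-158.1 -290.1  365.4]
[[143.0, 595.0], [149.0, 586.0]]
[[76.0, 602.0], [84.0, 593.0]]
[[10.0, 609.0], [20.0, 599.0]]
[[-54.0, 616.0], [-43.0, 606.0]]
```

View pics/w1.png

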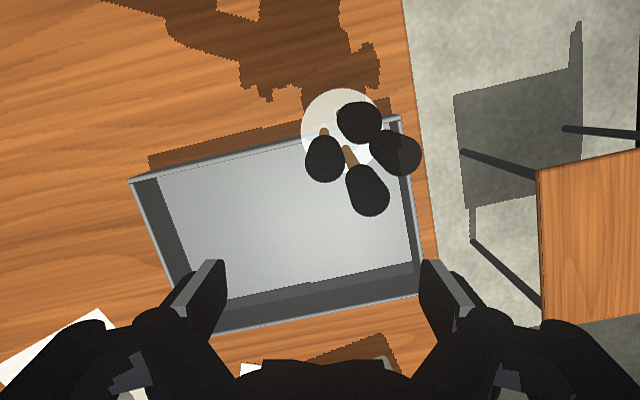

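The wrist view shows the grey tray and the brush cup (about (350,140)) below the start pose. Both moves were refused, so rows seem to need every key.

Request:
move_arm --moves '[{"wx": -0.57,"wy": -6.65,"wz": -1.52,"tx": 0,"ty": 0,"tz": 0,"jaw": 0.065},{"wx": -0.57,"wy": -6.65,"wz": -1.52,"tx": 0,"ty": 0,"tz": 0,"jaw": 0.065},{"wx": -0.57,"wy": -6.65,"wz": -1.52,"tx": 0,"ty": 0,"tz": 0,"jaw": 0.065},{"wx": -0.57,"wy": -6.65,"wz": -1.52,"tx": 0,"ty": 0,"tz": 0,"jaw": 0.065},{"wx": -0.57,"wy": -6.65,"wz": -1.52,"tx": 0,"ty": 0,"tz": 0,"jaw": 0.065},{"wx": -0.57,"wy": -6.65,"wz": -1.52,"tx": 0,"ty": 0,"tz": 0,"jaw": 0.065}]'

```text
time_s: 0.75
eef_pos: [0.1467, 0.6332, 0.4048]
tool_rot: [179.9, 40.3, 176.5]
ft_force: [-0.3, 0.3, -0.3]
grip_width: 0.764
gripper_force: 0.0
```

Request:
move_arm --moves '[{"wx": 0,"wy": 0,"wz": 0,"tx": -0.0144,"ty": -0.0264,"tz": 0.0223,"jaw": 0.065},{"wx": 0,"wy": 0,"wz": 0,"tx": -0.0144,"ty": -0.0264,"tz": 0.0223,"jaw": 0.065},{"wx": 0,"wy": 0,"wz": 0,"tx": -0.0144,"ty": -0.0264,"tz": 0.0223,"jaw": 0.065},{"wx": 0,"wy": 0,"wz": 0,"tx": -0.0144,"ty": -0.0264,"tz": 0.0223,"jaw": 0.065},{"wx": 0,"wy": 0,"wz": 0,"tx": -0.0144,"ty": -0.0264,"tz": 0.0223,"jaw": 0.065},{"wx": 0,"wy": 0,"wz": 0,"tx": -0.0144,"ty": -0.0264,"tz": 0.0223,"jaw": 0.065},{"wx": 0,"wy": 0,"wz": 0,"tx": -0.0144,"ty": -0.0264,"tz": 0.0223,"jaw": 0.065},{"wx": 0,"wy": 0,"wz": 0,"tx": -0.0144,"ty": -0.0264,"tz": 0.0223,"jaw": 0.065},{"wx": 0,"wy": 0,"wz": 0,"tx": -0.0144,"ty": -0.0264,"tz": 0.0223,"jaw": 0.065},{"wx": 0,"wy": 0,"wz": 0,"tx": -0.0144,"ty": -0.0264,"tz": 0.0223,"jaw": 0.065},{"wx": 0,"wy": 0,"wz": 0,"tx": -0.0144,"ty": -0.0264,"tz": 0.0223,"jaw": 0.065},{"wx": 0,"wy": 0,"wz": 0,"tx": 0,"ty": 0,"tz": 0,"jaw": 0.065}]'

```text
time_s: 1.75
eef_pos: [0.41, 0.3223, 0.3167]
tool_rot: [-180.0, 39.9, 176.1]
ft_force: [0.0, 0.1, 0.0]
grip_width: 0.762
gripper_force: 0.0
```

Run:
```python
from cell import ctrl
from h import *
w=ctrl.capture("wrist");cv2.imwrite("pics/w2.png",w["img"][:,:,::-1])
o=ctrl.get_obs();print(o["time_s"],o["ft_force"],o["tool_rot"],o["grip_width"])
go(o,can(.126,.066),40,.0)
for y in(.126,.042,-.042,-.126):print(proj(w,[can(y,.097),can(y,.085)]).round(0).tolist())
import pickle;pickle.dump(w,open("w.pkl","wb"))
```

```text
1.8 [-0.88258366  0.72119948  0.54341706] [179.94580361  39.91770836 176.13895608] 0.760065867395546
tcp [0.484 0.322 0.226] turn [-0.2 -0.1 -0.3] shift(new axes,mm) [  1.1   2.5 118.4]
[[331.0, 223.0], [331.0, 215.0]]
[[209.0, 223.0], [214.0, 215.0]]
[[87.0, 224.0], [98.0, 215.0]]
[[-34.0, 224.0], [-18.0, 216.0]]
```

View pics/w2.png

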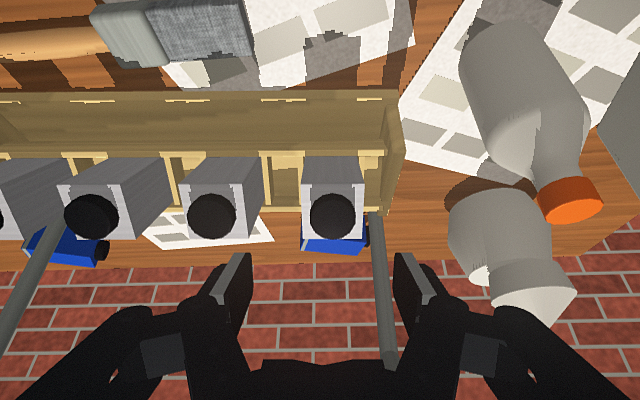

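The wrist view shows the caps at (333,216), (212,216) and (91,217). Predicted positions agree within about 3 mm, so I'm going in on the leftmost can.

Request:
move_arm --moves '[{"wx": 0,"wy": 0,"wz": 0,"tx": 0.0005,"ty": 0.002,"tz": 0.02,"jaw": 0.065},{"wx": 0,"wy": 0,"wz": 0,"tx": 0.0005,"ty": 0.002,"tz": 0.02,"jaw": 0.065},{"wx": 0,"wy": 0,"wz": 0,"tx": 0,"ty": 0,"tz": 0.02,"jaw": 0.065},{"wx": 0,"wy": 0,"wz": 0,"tx": 0,"ty": 0,"tz": 0.02,"jaw": 0.065},{"wx": 0,"wy": 0,"wz": 0,"tx": 0,"ty": 0,"tz": 0.02,"jaw": 0.065},{"wx": 0,"wy": 0,"wz": 0,"tx": 0,"ty": 0,"tz": 0.018,"jaw": 0.065},{"wx": 0,"wy": 0,"wz": 0,"tx": 0,"ty": 0,"tz": 0,"jaw": 0.065},{"wx": 0,"wy": 0,"wz": 0,"tx": 0,"ty": 0,"tz": 0,"jaw": 0.065}]'

```text
time_s: 2.47
eef_pos: [0.4822, 0.3266, 0.2266]
tool_rot: [179.9, 39.9, 176.5]
ft_force: [-0.2, 0.2, 0.5]
grip_width: 0.764
gripper_force: 0.0
```

Request:
move_arm --force 40 --moves '[{"wx": 0,"wy": 0,"wz": 0,"tx": 0,"ty": 0,"tz": 0,"jaw": 0.035},{"wx": 0,"wy": 0,"wz": 0,"tx": 0,"ty": 0,"tz": 0,"jaw": 0.035},{"wx": 0,"wy": 0,"wz": 0,"tx": 0,"ty": 0,"tz": 0,"jaw": 0.035},{"wx": 0,"wy": 0,"wz": 0,"tx": 0,"ty": 0,"tz": 0,"jaw": 0.035},{"wx": 0,"wy": 0,"wz": 0,"tx": 0,"ty": 0,"tz": 0,"jaw": 0.035},{"wx": 0,"wy": 0,"wz": 0,"tx": 0,"ty": 0,"tz": 0,"jaw": 0.035}]'

```text
time_s: 2.97
eef_pos: [0.4823, 0.3262, 0.2283]
tool_rot: [179.9, 40.1, 176.4]
ft_force: [-6.4, -3.0, 5.8]
grip_width: 0.514
gripper_force: 42.3
```

Request:
move_arm --moves '[{"wx": 0,"wy": 0,"wz": 0,"tx": -0.0007,"ty": 0,"tz": -0.004,"jaw": 0.035},{"wx": 0,"wy": 0,"wz": 0,"tx": -0.0007,"ty": 0,"tz": -0.004,"jaw": 0.035},{"wx": 0,"wy": 0,"wz": 0,"tx": -0.0007,"ty": 0,"tz": -0.004,"jaw": 0.035},{"wx": 0,"wy": 0,"wz": 0,"tx": -0.0007,"ty": 0,"tz": -0.004,"jaw": 0.035},{"wx": 0,"wy": 0,"wz": 0,"tx": 0,"ty": 0,"tz": 0,"jaw": 0.035},{"wx": 0,"wy": 0,"wz": 0,"tx": 0,"ty": 0,"tz": 0,"jaw": 0.035},{"wx": 0,"wy": 0,"wz": 0,"tx": 0,"ty": 0,"tz": 0,"jaw": 0.035},{"wx": 0,"wy": 0,"wz": 0,"tx": 0,"ty": 0,"tz": 0,"jaw": 0.035}]'

```text
time_s: 3.63
eef_pos: [0.4746, 0.3266, 0.2412]
tool_rot: [179.9, 40.0, 176.4]
ft_force: [2.6, 0.2, -3.2]
grip_width: 0.509
gripper_force: 42.0
```

Run:
```python
from cell import ctrl
o=ctrl.get_obs();print(o["ft_force"],o["wrist_torque"],o["eef_pos"])
```

```text
[ 2.64457761  0.1861966  -3.23955478] [0.01205605 0.27733594 0.03468483] [0.47462167 0.32655254 0.24124597]
```

Request:
move_arm --moves '[{"wx": 0,"wy": 0,"wz": 0,"tx": -0.0015,"ty": 0,"tz": 0,"jaw": 0.035},{"wx": 0,"wy": 0,"wz": 0,"tx": -0.0006,"ty": 0,"tz": -0.003,"jaw": 0.035},{"wx": 0,"wy": 0,"wz": 0,"tx": 0,"ty": 0,"tz": 0,"jaw": 0.035},{"wx": 0,"wy": 0,"wz": 0,"tx": 0,"ty": 0,"tz": 0,"jaw": 0.035},{"wx": 0,"wy": 0,"wz": 0,"tx": 0,"ty": 0,"tz": 0,"jaw": 0.035},{"wx": 0,"wy": 0,"wz": 0,"tx": 0,"ty": 0,"tz": 0,"jaw": 0.035}]'

```text
time_s: 4.13
eef_pos: [0.4739, 0.3263, 0.2443]
tool_rot: [179.9, 39.9, 176.4]
ft_force: [-0.6, -0.7, -7.3]
grip_width: 0.516
gripper_force: 42.0
```

Request:
move_arm --moves '[{"wx": 0,"wy": 0,"wz": 0,"tx": -0.0009,"ty": 0,"tz": -0.005,"jaw": 0.035},{"wx": 0,"wy": 0,"wz": 0,"tx": -0.0009,"ty": 0,"tz": -0.005,"jaw": 0.035},{"wx": 0,"wy": 0,"wz": 0,"tx": -0.0009,"ty": 0,"tz": -0.005,"jaw": 0.035},{"wx": 0,"wy": 0,"wz": 0,"tx": -0.0009,"ty": 0,"tz": -0.005,"jaw": 0.035},{"wx": 0,"wy": 0,"wz": 0,"tx": 0,"ty": 0,"tz": 0,"jaw": 0.035},{"wx": 0,"wy": 0,"wz": 0,"tx": 0,"ty": 0,"tz": 0,"jaw": 0.035},{"wx": 0,"wy": 0,"wz": 0,"tx": 0,"ty": 0,"tz": 0,"jaw": 0.035},{"wx": 0,"wy": 0,"wz": 0,"tx": 0,"ty": 0,"tz": 0,"jaw": 0.035}]'

```text
time_s: 4.8
eef_pos: [0.4641, 0.327, 0.2622]
tool_rot: [179.9, 40.0, 176.4]
ft_force: [0.1, -0.1, -5.4]
grip_width: 0.514
gripper_force: 42.0
```

Run:
```python
from cell import ctrl
import numpy as np
F=[]
for i in range(6):
    ctrl.capture("wrist"); F.append(ctrl.get_obs()["ft_force"])
print(np.mean(F,0),np.std(F,0),ctrl.get_obs()["eef_pos"])
```

```text
[ 0.30590774  0.08478558 -5.97276706] [0.6726105  0.11245044 0.40523342] [0.46420945 0.32701225 0.26227464]
```

Request:
move_arm --moves '[{"wx": 0,"wy": 0,"wz": 0,"tx": -0.001,"ty": 0,"tz": -0.015,"jaw": 0.035},{"wx": 0,"wy": 0,"wz": 0,"tx": 0,"ty": 0,"tz": -0.02,"jaw": 0.035},{"wx": 0,"wy": 0,"wz": 0,"tx": 0,"ty": 0,"tz": -0.025,"jaw": 0.035},{"wx": 0,"wy": 0,"wz": 0,"tx": 0,"ty": 0,"tz": -0.025,"jaw": 0.035},{"wx": 0,"wy": 0,"wz": 0,"tx": 0,"ty": 0,"tz": -0.025,"jaw": 0.035},{"wx": 0,"wy": 3,"wz": 0,"tx": 0,"ty": 0,"tz": -0.01,"jaw": 0.035},{"wx": 0,"wy": 5,"wz": 0,"tx": 0,"ty": 0,"tz": 0,"jaw": 0.035},{"wx": 0,"wy": 6,"wz": 0,"tx": 0,"ty": 0,"tz": 0,"jaw": 0.035},{"wx": 0,"wy": 6,"wz": 0,"tx": 0,"ty": 0,"tz": 0,"jaw": 0.035},{"wx": 0,"wy": 5,"wz": 0,"tx": 0,"ty": 0,"tz": 0,"jaw": 0.035},{"wx": 0,"wy": 3,"wz": 0,"tx": 0,"ty": 0,"tz": 0,"jaw": 0.035},{"wx": 0,"wy": 2,"wz": 0,"tx": 0,"ty": 0,"tz": 0,"jaw": 0.035}]'

```text
time_s: 6.1
eef_pos: [0.3882, 0.3315, 0.3553]
tool_rot: [179.9, 9.9, 176.5]
ft_force: [0.0, -0.2, -6.4]
grip_width: 0.512
gripper_force: 44.7
```

Run:
```python
from cell import ctrl
from h import *
g=np.array([.4823,.3262,.2283])+toolR(40).apply([0,0,.155])
p=C.inv().apply(g-O); d=np.array([-.5,0,.866]); q=p-[0,0,.05]; L=q@d
print("grasp caddy",p,"L",L,"off",q-L*d)
o=ctrl.get_obs(); print(o["time_s"],o["eef_pos"],o["tool_rot"],o["ft_force"])
Rt=R.from_euler("xyz",o["tool_rot"],degrees=True)
g=np.array([.613,-.158,.071+.05+L]); mid=g.copy(); mid[0]=o["eef_pos"][0]+.03; mid[2]=o["eef_pos"][2]-.15
go(o,mid,0,Rt=Rt); o2=dict(o); o2["eef_pos"]=mid-Rt.apply([0,0,.155]); go(o2,g,0,Rt=Rt)
```

```text
grasp caddy [-0.03526851  0.13020738  0.10956311] L 0.06921590821131658 off [-0.00066055  0.13020738 -0.00037787]
6.1 [0.38818995 0.33152742 0.35527679] [179.9001827    9.93389248 176.4826094 ] [ 0.032885   -0.15721149 -6.41075171]
tcp [ 0.391 -0.157  0.358] turn [0. 0. 0.] shift(new axes,mm) [ -33.2 -487.     2.2]
tcp [ 0.586 -0.157  0.343] turn [0. 0. 0.] shift(new axes,mm) [-188.9   11.9   48.4]
```

Request:
move_arm --moves '[{"wx": 0,"wy": 0,"wz": 0,"tx": 0,"ty": -0.018,"tz": 0,"jaw": 0.035},{"wx": 0,"wy": 0,"wz": 0,"tx": 0,"ty": -0.032,"tz": 0,"jaw": 0.035},{"wx": 0,"wy": 0,"wz": 0,"tx": 0,"ty": -0.035,"tz": 0,"jaw": 0.035},{"wx": 0,"wy": 0,"wz": 0,"tx": 0,"ty": -0.035,"tz": 0,"jaw": 0.035},{"wx": 0,"wy": 0,"wz": 0,"tx": 0,"ty": -0.035,"tz": 0,"jaw": 0.035},{"wx": 0,"wy": 0,"wz": 0,"tx": 0,"ty": -0.035,"tz": 0,"jaw": 0.035},{"wx": 0,"wy": 0,"wz": 0,"tx": 0,"ty": -0.035,"tz": 0,"jaw": 0.035},{"wx": 0,"wy": 0,"wz": 0,"tx": 0,"ty": -0.035,"tz": 0,"jaw": 0.035},{"wx": 0,"wy": 0,"wz": 0,"tx": 0,"ty": -0.035,"tz": 0,"jaw": 0.035},{"wx": 0,"wy": 0,"wz": 0,"tx": 0,"ty": -0.035,"tz": 0,"jaw": 0.035},{"wx": 0,"wy": 0,"wz": 0,"tx": 0,"ty": -0.035,"tz": 0,"jaw": 0.035},{"wx": 0,"wy": 0,"wz": 0,"tx": 0,"ty": -0.035,"tz": 0,"jaw": 0.035}]'

```text
time_s: 7.1
eef_pos: [0.3628, -0.0693, 0.3549]
tool_rot: [-179.9, 10.1, 176.5]
ft_force: [1.6, -0.0, -6.0]
grip_width: 0.511
gripper_force: 43.4
```

Request:
move_arm --moves '[{"wx": 0,"wy": 0,"wz": 0,"tx": 0,"ty": -0.035,"tz": 0,"jaw": 0.035},{"wx": 0,"wy": 0,"wz": 0,"tx": -0.01,"ty": -0.027,"tz": 0,"jaw": 0.035},{"wx": 0,"wy": 0,"wz": 0,"tx": -0.025,"ty": -0.01,"tz": 0.003,"jaw": 0.035},{"wx": 0,"wy": 0,"wz": 0,"tx": -0.03,"ty": -0.005,"tz": 0.006,"jaw": 0.035},{"wx": 0,"wy": 0,"wz": 0,"tx": -0.03,"ty": 0,"tz": 0.008,"jaw": 0.035},{"wx": 0,"wy": 0,"wz": 0,"tx": -0.03,"ty": 0,"tz": 0.008,"jaw": 0.035},{"wx": 0,"wy": 0,"wz": 0,"tx": -0.03,"ty": 0,"tz": 0.008,"jaw": 0.035},{"wx": 0,"wy": 0,"wz": 0,"tx": -0.03,"ty": 0,"tz": 0.008,"jaw": 0.035},{"wx": 0,"wy": 0,"wz": 0,"tx": -0.025,"ty": 0,"tz": 0.006,"jaw": 0.035},{"wx": 0,"wy": 0,"wz": 0,"tx": -0.012,"ty": 0,"tz": 0.003,"jaw": 0.035},{"wx": 0,"wy": 0,"wz": 0,"tx": 0,"ty": 0,"tz": 0,"jaw": 0.035},{"wx": 0,"wy": 0,"wz": 0,"tx": 0,"ty": 0,"tz": 0,"jaw": 0.035}]'

```text
time_s: 8.1
eef_pos: [0.586, -0.1585, 0.3432]
tool_rot: [180.0, 10.0, 176.5]
ft_force: [-0.2, 0.1, -5.7]
grip_width: 0.51
gripper_force: 43.7
```

Run:
```python
from cell import ctrl
from h import *
o=ctrl.get_obs(); print(o["time_s"],o["eef_pos"],o["tool_rot"],o["ft_force"])
Rt=R.from_euler("xyz",o["tool_rot"],degrees=True)
go(o,[.613,-.158,.0692+.071+.005],0,Rt=Rt)
w=ctrl.capture("wrist");s=ctrl.capture("scene")
a=cv2.resize(s["img"][150:280,200:360,::-1],None,fx=2.46,fy=3.07,interpolation=cv2.INTER_CUBIC)
a=cv2.resize(s["img"][140:300,200:360,::-1],(400,400),interpolation=cv2.INTER_CUBIC)
b=cv2.resize(w["img"][:,:,::-1],None,fx=.62,fy=.62);b=cv2.copyMakeBorder(b,0,400-b.shape[0],0,0,cv2.BORDER_CONSTANT)
cv2.imwrite("pics/p1.png",np.hstack([a,b]))
print("posts expected wrist",proj(w,[[.613,-.094,.088],[.613,-.222,.088]])*.62+[400,0],"scene cap",(proj(s,[[.613,-.158,.05+.071+.09]])-[200,140])*2.5)
```

```text
8.1 [ 0.58599294 -0.15845376  0.34324007] [179.95528206   9.95449581 176.53336321] [-0.19820696  0.12588146 -5.65003464]
tcp [ 0.586 -0.157  0.298] turn [0. 0. 0.] shift(new axes,mm) [ 7.7  1.9 44.7]
posts expected wrist [[658.53429128 113.07333356]
 [546.6094804  119.28338262]] scene cap [[210.91296877 167.20164042]]
```

View pics/p1.png

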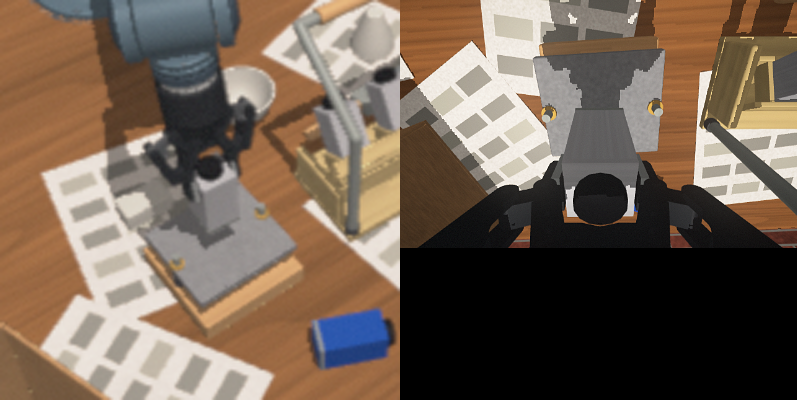

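The can hangs over the board: the scene crop shows it at about (215,200) and the wrist view shows the posts at (548,113) and (655,106), so it is centred between them. Lowering.

Request:
move_arm --moves '[{"wx": 0,"wy": 0,"wz": 0,"tx": 0.003,"ty": 0.001,"tz": 0.012,"jaw": 0.035},{"wx": 0,"wy": 0,"wz": 0,"tx": 0.003,"ty": 0.001,"tz": 0.012,"jaw": 0.035},{"wx": 0,"wy": 0,"wz": 0,"tx": 0.002,"ty": 0,"tz": 0.01,"jaw": 0.035},{"wx": 0,"wy": 0,"wz": 0,"tx": 0.002,"ty": 0,"tz": 0.007,"jaw": 0.035},{"wx": 0,"wy": 0,"wz": 0,"tx": 0,"ty": 0,"tz": 0.004,"jaw": 0.035},{"wx": 0,"wy": 0,"wz": 0,"tx": 0,"ty": 0,"tz": 0,"jaw": 0.035},{"wx": 0,"wy": 0,"wz": 0,"tx": 0,"ty": 0,"tz": 0,"jaw": 0.035}]'

```text
time_s: 8.78
eef_pos: [0.5838, -0.1563, 0.2973]
tool_rot: [179.9, 10.0, 176.5]
ft_force: [-0.1, -0.6, -5.5]
grip_width: 0.509
gripper_force: 43.6
```

Request:
move_arm --moves '[{"wx": 0,"wy": 0,"wz": 0,"tx": 0.0003,"ty": 0,"tz": 0.002,"jaw": 0.035},{"wx": 0,"wy": 0,"wz": 0,"tx": 0.0003,"ty": 0,"tz": 0.002,"jaw": 0.035},{"wx": 0,"wy": 0,"wz": 0,"tx": 0.0003,"ty": 0,"tz": 0.002,"jaw": 0.035},{"wx": 0,"wy": 0,"wz": 0,"tx": 0.0003,"ty": 0,"tz": 0.002,"jaw": 0.035},{"wx": 0,"wy": 0,"wz": 0,"tx": 0.0003,"ty": 0,"tz": 0.002,"jaw": 0.035},{"wx": 0,"wy": 0,"wz": 0,"tx": 0,"ty": 0,"tz": 0,"jaw": 0.035},{"wx": 0,"wy": 0,"wz": 0,"tx": 0,"ty": 0,"tz": 0,"jaw": 0.035}]'

```text
time_s: 9.37
eef_pos: [0.5843, -0.1564, 0.2878]
tool_rot: [179.9, 10.1, 176.5]
ft_force: [0.4, 0.0, -2.5]
grip_width: 0.507
gripper_force: 44.0
```

Request:
move_arm --moves '[{"wx": 0,"wy": 0,"wz": 0,"tx": 0.0003,"ty": 0,"tz": 0.002,"jaw": 0.035},{"wx": 0,"wy": 0,"wz": 0,"tx": 0.0003,"ty": 0,"tz": 0.002,"jaw": 0.035},{"wx": 0,"wy": 0,"wz": 0,"tx": 0.0003,"ty": 0,"tz": 0.002,"jaw": 0.035},{"wx": 0,"wy": 0,"wz": 0,"tx": 0.0002,"ty": 0,"tz": 0.0015,"jaw": 0.035},{"wx": 0,"wy": 0,"wz": 0,"tx": 0,"ty": 0,"tz": 0,"jaw": 0.035},{"wx": 0,"wy": 0,"wz": 0,"tx": 0,"ty": 0,"tz": 0,"jaw": 0.035}]'

```text
time_s: 9.87
eef_pos: [0.5843, -0.1564, 0.2799]
tool_rot: [179.9, 10.0, 176.5]
ft_force: [0.4, -1.1, -1.8]
grip_width: 0.51
gripper_force: 44.0
```

Request:
move_arm --moves '[{"wx": 0,"wy": 0,"wz": 0,"tx": 0.0002,"ty": 0,"tz": 0.001,"jaw": 0.035},{"wx": 0,"wy": 0,"wz": 0,"tx": 0,"ty": 0,"tz": 0,"jaw": 0.035},{"wx": 0,"wy": 0,"wz": 0,"tx": 0,"ty": 0,"tz": 0,"jaw": 0.035},{"wx": 0,"wy": 0,"wz": 0,"tx": 0,"ty": 0,"tz": 0,"jaw": 0.035}]'

```text
time_s: 10.2
eef_pos: [0.5843, -0.1564, 0.2792]
tool_rot: [179.9, 10.0, 176.5]
ft_force: [0.8, -2.6, -0.2]
grip_width: 0.512
gripper_force: 44.2
```

Request:
move_arm --moves '[{"wx": 0,"wy": 0,"wz": 0,"tx": 0.0001,"ty": 0,"tz": 0.0007,"jaw": 0.035},{"wx": 0,"wy": 0,"wz": 0,"tx": 0,"ty": 0,"tz": 0,"jaw": 0.035},{"wx": 0,"wy": 0,"wz": 0,"tx": 0,"ty": 0,"tz": 0,"jaw": 0.035},{"wx": 0,"wy": 0,"wz": 0,"tx": 0,"ty": 0,"tz": 0,"jaw": 0.035}]'

```text
time_s: 10.53
eef_pos: [0.5845, -0.1564, 0.2791]
tool_rot: [179.9, 10.0, 176.5]
ft_force: [-2.9, -0.8, 5.2]
grip_width: 0.503
gripper_force: 44.9
```

Request:
move_arm --moves '[{"wx": 0,"wy": 0,"wz": 0,"tx": 0,"ty": 0,"tz": 0,"jaw": 0.048},{"wx": 0,"wy": 0,"wz": 0,"tx": 0,"ty": 0,"tz": 0,"jaw": 0.055},{"wx": 0,"wy": 0,"wz": 0,"tx": 0,"ty": 0,"tz": 0,"jaw": 0.062},{"wx": 0,"wy": 0,"wz": 0,"tx": 0,"ty": 0,"tz": 0,"jaw": 0.066},{"wx": 0,"wy": 0,"wz": 0,"tx": 0,"ty": 0,"tz": 0,"jaw": 0.066},{"wx": 0,"wy": 0,"wz": 0,"tx": 0,"ty": 0,"tz": 0,"jaw": 0.066}]'

```text
time_s: 11.03
eef_pos: [0.5842, -0.1561, 0.2779]
tool_rot: [179.9, 10.0, 176.5]
ft_force: [0.7, 0.2, -0.1]
grip_width: 0.776
gripper_force: 0.0
```

Request:
move_arm --moves '[{"wx": 0,"wy": 0,"wz": 0,"tx": 0,"ty": 0,"tz": -0.01,"jaw": 0.066},{"wx": 0,"wy": 0,"wz": 0,"tx": 0,"ty": 0,"tz": -0.02,"jaw": 0.066},{"wx": 0,"wy": 0,"wz": 0,"tx": 0,"ty": 0,"tz": -0.03,"jaw": 0.066},{"wx": 0,"wy": 0,"wz": 0,"tx": 0,"ty": 0,"tz": -0.03,"jaw": 0.066},{"wx": 0,"wy": 0,"wz": 0,"tx": 0,"ty": 0,"tz": -0.03,"jaw": 0.066},{"wx": 0,"wy": 0,"wz": 0,"tx": 0.03,"ty": 0,"tz": -0.02,"jaw": 0.066},{"wx": 0,"wy": 0,"wz": 0,"tx": 0.04,"ty": 0,"tz": 0,"jaw": 0.066},{"wx": 0,"wy": 0,"wz": 0,"tx": 0.04,"ty": 0,"tz": 0,"jaw": 0.066},{"wx": 0,"wy": 0,"wz": 0,"tx": 0.03,"ty": 0,"tz": 0,"jaw": 0.066},{"wx": 0,"wy": 0,"wz": 0,"tx": 0,"ty": 0,"tz": 0,"jaw": 0.066}]'

```text
time_s: 11.87
eef_pos: [0.4183, -0.1451, 0.3896]
tool_rot: [179.8, 9.8, 176.4]
ft_force: [-0.2, -0.2, -0.5]
grip_width: 0.776
gripper_force: 0.0
```

Run:
```python
from cell import ctrl
from h import *
s=ctrl.capture("scene");t=ctrl.capture("top")
a=cv2.resize(s["img"][90:290,230:450,::-1],(440,400),interpolation=cv2.INTER_CUBIC)
b=cv2.resize(t["img"][150:260,230:400,::-1],None,fx=2.1,fy=2.1,interpolation=cv2.INTER_CUBIC);b=cv2.copyMakeBorder(b,0,400-b.shape[0],0,0,cv2.BORDER_CONSTANT)
cv2.imwrite("pics/p2.png",np.hstack([a,b]))
f=lambda z:((proj(s,[[.613,-.158,z]])-[230,90])*2,(proj(t,[[.613,-.158,z]])-[230,150])*2.1+[440,0])
print("cap top if down",f(.154),"if up",f(.168)); o=ctrl.get_obs();print(o["time_s"],o["eef_pos"],o["ft_force"])
```

```text
cap top if down (array([[111.600321  , 257.79390518]]), array([[743.03100082,  81.18123311]])) if up (array([[110.9134569 , 252.04218537]]), array([[744.44686895,  79.36734187]]))
11.9667 [ 0.42155801 -0.14633267  0.39225623] [ 0.30354239 -0.13181099  0.78239598]
```

View pics/p2.png

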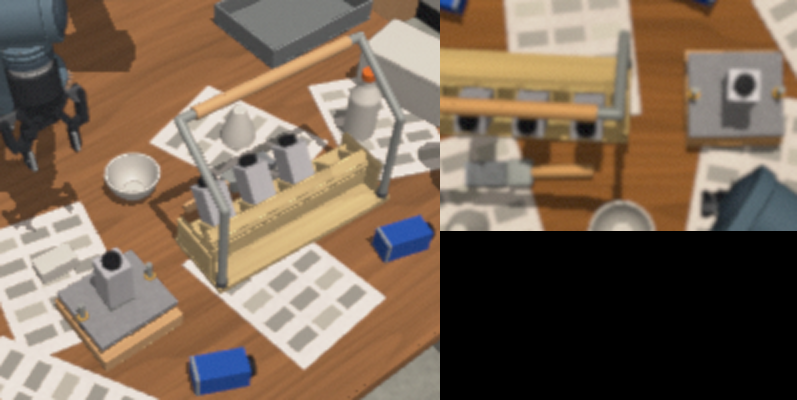

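The full can stands upright in the middle of the board: its cap is at (112,259), against a predicted (112,258) with the board down. The other three cans are in their cells and nothing else has moved.

```bash
python3 -c "
from cell import ctrl
print(ctrl.close_job())"
```

```text
the job is handed in; nothing more can be done
None
```

Job handed in after about 12 s: the first can lifted, from the end cell on the robot's left, weighed about 6.0 N (about 0.61 kg), well above the nearly empty range, so I did not weigh the other three; it stands upright and centred on the board, which the last pictures show held down, with those three still in their cells and everything else where it was.

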